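# Slide a loaded tray over the step onto a shaker and latch it

### The arm

A 7-joint arm with a two-finger parallel gripper is mounted at the origin on a cart in front of the work surface, level with it; the furniture and walls round the work are solid. World frame = base frame: x ahead of the robot, y to its left, z up, the work surface at z = 0. Lengths are in mm, angles in rad, forces in N, time in s.
With the tool pointing down it reaches from about 400 to 875 mm from the base axis. Payload 4.4 kg.
Tool frame: the origin (TCP) lies midway between the tips of the shut fingers; the grasp point (between the pads) lies ctrl.grip_depth behind it (ctrl.grip_depth is the distance from the TCP to the grasp point, in mm); z points along the fingers, y is the line along which they close (so a half turn about z gives the same grasp; the last joint's range is limited). The gripper opens to 85 mm and grips with 20 to 120 N. Pads are 22 mm wide; open, the fingers measure 114 mm over their backs; the gripper's body (76 mm by 85 mm) begins 54 mm behind the grasp point. The pads swing forward as they close: fully open they stand 13 mm farther back than shut.
Start: joints at [-1.329, 0.628, 0.038, 1.517, -0.027, 0.996, -0.02], TCP at [196.901, 619.474, 209.813] pointing down, gripper open.
Joint ranges: [-3.06, 3.06], [-0.37, 2.12], [-1.25, 1.32], [0.18, 2.47], [-1.1, 4.24], [0.23, 1.98], [-2.94, 2.94]. Speed limits (rad/s): [2.57, 2.57, 3.14, 3.14, 3.14, 3.14, 3.14].

### API

Orientations are given as [roll, pitch, yaw] about the fixed x, y, z axes, in that order (R = Rz(yaw) Ry(pitch) Rx(roll)).
In Python, from cell import ctrl gives the robot as it stands.
- The arm moves only by the tool carry_out, never from a script. Its argument "deltas" is one flat list of numbers, 7 for each row, row after row: the turn, a rotation vector about the tool's x, y, z in degrees, then the shift along the tool's x, y, z in m, then the closure, from -1 (fully open) to 1 (shut). In form: [wx, wy, wz, dx, dy, dz, claw, wx, wy, wz, dx, dy, dz, claw, ...]. A call has 1 to 12 rows; each row shifts and turns the commanded pose from where the row before left it, along the tool's axes as they then stand; what a row does not reach is not made up. A row lasts 1/8 s, in which the tool goes at most 62.5 mm and 10.7 degrees, less where a joint would pass 70% of its speed; a pose out of reach is approached as far as the arm can. A call with a gripper value outside its range is refused whole. The fingers move at their own pace and stop on an object; the grip force is fixed at half the most. Time passes only in rows, so rows that do not move let the fingers close. It gives the time, the measured TCP pose, the force, the opening and the grip force at its end, in the units of the state.
- ctrl.read_state(): the state, without advancing time (a new reading comes with each control period).
- ctrl.get_image(name): name is "scene" or "side" or "wrist"; returns the picture (420x560x3 uint8, red, green, blue); there is no depth.
- ctrl.calibration(name): a dict with "mtx" (3x3 intrinsics, pixels), "distortion" ([k1, k2, p1, p2, k3] as OpenCV has them; the pictures are not rectified), "R" (3x3) and "t" (3): a world point X has camera coordinates R X + t. Camera axes: x right, y down, z forward; pixel columns grow to the right and rows downward; lengths in mm; the calibration is good to about 2 mm. A picture is of the moment at which its call begins: read the wrist's pose just before it. calibration takes no time and is no camera call; for the wrist camera it gives the pose at the moment of the call.
- ctrl.finish_job(): hands the job in; it is judged then, once.
The state is a dict: "clock": time; "qpos": joint angles; "qd": joint speeds; "tau": joint torques, N m; "eef_pos": TCP position; "tool_rot": TCP orientation; "force": force on the tool from outside, world axes, zero at the start; "torque": the same for the moment, N m; "width": finger opening in mm; "gripper_force": force on a finger pad.
Only numpy, scipy, OpenCV 4.12 (cv2) and the standard library are available. Lean on these libraries where they do the work, as an engineer would, in place of code of your own. Each camera call takes 0.05 s, during which the arm holds its last target. There are 200 camera calls.

### The job

Slide the steel tray with the flask and beaker off the loading stand, up over the step onto the shaker's deck and in under its two guide rails, and push it fully home so that the spring catch stands up again behind it. Keep the tray nearly level and do not carry it across - raise only its front edge over the step - so that the glassware stays standing in it. Feel your way and never force it: keep the push below about 20 N; let go at the end and leave everything else on the bench where it is.

Things in the scene. Friction and masses are not known exactly. Their poses are not given: they have to be found in the camera images.
- tray: Flat stainless tray, 150 long (x) x 154 wide (y), 0.44 to 0.69 kg, carrying a flask and a beaker. Origin: middle of the underside; x points to its front edge (nose), z up. Floor 3 mm thick with square edges; a rim, top 15 mm above the underside, stands 9.5 mm in from each side, leaving 9.5 mm wide side flanges that go under the guide rails.
- tray_nose (a point): Middle of the tray's lower front edge, 75 mm ahead of the tray's origin.
- tray_heel (a point): Middle of the tray's lower rear edge, 75 mm behind the tray's origin, directly below the tab's rear face.
- tray_tab (a point): Middle of the top of the flat upright tab by which the tray is held or pushed, at its rear edge: 71 mm behind and 42 mm above the tray's origin. The tab is 8 mm thick (tray x -75 to -67 mm) and 60 mm wide in y. It is free in front and behind down to the floor; the beaker stays about 40 mm in front of it.
- stand: Low grey loading stand, fixed: 190 x 190 mm plate on four legs, its top 57 mm above this origin (under the plate's middle, at or up to 2.5 mm below bench level). The tray starts on it. It stands before the shaker with the same yaw; the gap between plate and deck is 3 to 17 mm.
- shaker: White bench shaker, its base fixed; x is the direction in which the tray slides in, z up. Origin at bench level. Its orbiting deck stands still, held by the drive, wherever it stopped: up to 5 mm off centre in x and in y, parallel to the base. This pose is the base's: the deck's offset is NOT measured, it must be felt or seen. A control strip on the -y side (out to 148 mm) is lower than the deck.
- deck_edge (a point): Where the middle of the upper front edge of the deck is when the deck is centred, 62 mm above the shaker's origin (real: within 5 mm in x and y). Deck: flat grey plate 196 long, 200 wide, 5 to 7.5 mm above the stand, front edge square: the step. Pushed in on the slope, a tray whose middle is still before this edge rears its nose up against the rail lips.
- rail_mouth (a point): Point on the deck between the front ends of the straight guide rails, 30 mm behind deck_edge (deck centred). From here to the rear the rails' inner faces are 156.5 mm apart (1.25 mm play each side) and a lip 10 mm above the deck overhangs each tray flange: the tray goes in from the front only. Before it, the rails flare evenly to about 172 mm at the deck's edge, the lip to 14 mm.
- catch (a joint): Spring catch, a dark steel tongue 30 mm wide in the middle of the deck just behind its front edge. Value: how far it is pressed down, in m. 0 = standing up, 5 mm proud of the deck; about 0.005 = held flush by the tray above it. It takes 1.5 N to start and 3 N to press flush.
- catch_face (a point): Foot of the catch's upright rear face, 20 mm behind the deck's front edge (deck centred). Its ramp faces the stand, so the tray rides it down; once the tray's rear edge has passed this face the catch springs up behind it. Just before, two sprung rubber buffers at the rear meet the tray's nose (2.5 N/mm together): pressed 1 to 1.5 mm the catch is free, at 6 mm they are solid.
- flask: Conical glass flask, 77 mm wide at the foot, 111 high, loose on the tray, front left. Origin under its middle.
- beaker: Small glass beaker, 53 mm wide, 66 high, loose on the tray, right of the middle. Origin under its middle.
- lab_timer: White timer 70 x 64 x 16 mm lying left of the shaker's front edge. Bystander.
- dropper_bottle: Brown dropper bottle, 35 mm wide, 92 high, right of the step. Bystander.
- tissue_carton: Small carton 66 x 100 x 30 mm, right of the stand. Bystander.
- felt_marker: Marker pen 118 mm long lying left of the stand. Bystander.
- wash_bottle: Wash bottle 120 x 66 x 194 mm, left of the shaker. Bystander.
- tip_box: Pipette-tip box 85 x 122 x 69 mm at the right front. Bystander.
- scissors: Scissors, 199 mm long, lying at the left front. Bystander.
There are look-alikes about, which are no part of the job. Leave any green, pink or yellow look-alike of the flask alone.

How it is judged:
By the outcome, as a careful person would: the job done as asked, in the order asked, and still so for the second after the job is handed in, with the robot touching nothing.
It also fails if it takes over 70 s, if anything falls off the work surface, if the arm or the gripper's body presses on something with over 40 N, if the wrist force passes 120 N, or if a joint passes its speed limit or range.

## Working session

There is one attempt and no reset: what is moved stays moved. The work goes in short steps, Python scripts to look and compute and a tool call to move; the robot and the scene stay as the last step left them, time stands still between calls to the robot, and variables do not carry over. Pictures are saved under pics/ and viewed, at most 10 in all, crops included, and the job is handed in when it is done.

Besides the shell and the picture viewer there is one more tool, called after "Request:" as a command line: name --argument value ..., lists and objects as JSON in quotes. carry_out: Moves the arm, as the interface text tells. Its arguments: {"type":"object","properties":{"deltas":{"type":"array"}},"required":["deltas"]}

```bash
ls; mkdir -p pics; cat > h.py <<'E'
import numpy as np, cv2
from cell import ctrl
def shot(n,f):
    im=ctrl.get_image(n); cv2.imwrite('pics/'+f,im[:,:,::-1]); return im
def ray(c,px):
    c=c if isinstance(c,dict) else ctrl.calibration(c)
    K=np.array(c['mtx'],float);d=np.array(c['distortion'],float);R=np.array(c['R']);t=np.array(c['t']).ravel()
    u=cv2.undistortPoints(np.array([[px]],float),K,d)[0,0]
    v=R.T@np.array([u[0],u[1],1]); return -R.T@t, v/np.linalg.norm(v)
def onz(c,px,z):
    o,v=ray(c,px); return o+v*(z-o[2])/v[2]
def proj(c,X):
    c=c if isinstance(c,dict) else ctrl.calibration(c)
    R=np.array(c['R']);p,_=cv2.projectPoints(np.array(X,float).reshape(-1,1,3),cv2.Rodrigues(R)[0],np.array(c['t'],float),np.array(c['mtx'],float),np.array(c['distortion'],float)); return p.reshape(-1,2)
E
python3 - <<'E'
from h import *
s=ctrl.read_state();print(s,ctrl.grip_depth)
a=shot('scene','scene0.png');b=shot('side','side0.png')
for n in('scene','side'):
    o,v=ray(n,(280,210));print(n,o.round(),v.round(2))
E
```

```text
pics
{'clock': 0.0, 'qpos': array([-1.32883998,  0.62934979,  0.03844871,  1.51839576, -0.02701242,
        0.99628097, -0.02001575]), 'qd': array([-3.06884596e-05, -2.22501456e-03,  1.71549880e-04,  9.25535629e-04,
        3.88168122e-04, -1.33573475e-03, -8.83664741e-05]), 'tau': array([-3.68252968e-04, -5.63397467e+01,  1.22604623e+00, -1.93453771e+01,
        1.09304636e-02,  1.01660183e-02,  1.75456995e-05]), 'eef_pos': array([196.66763876, 618.82393204, 208.87799456]), 'tool_rot': array([-3.13967704e+00,  1.95986083e-05,  2.83380772e+00]), 'force': array([ 0.10966655, -0.4005674 ,  0.74551117]), 'torque': array([ 0.00674548, -0.03583559, -0.02351771]), 'gripper_force': 0.0, 'width': 85.19715011405549} 18.700000000000003
scene [ -19. -788.  819.] [ 0.48  0.65 -0.59]
side [258. 667. 720.] [ 0.31 -0.67 -0.68]
```

View pics/scene0.png

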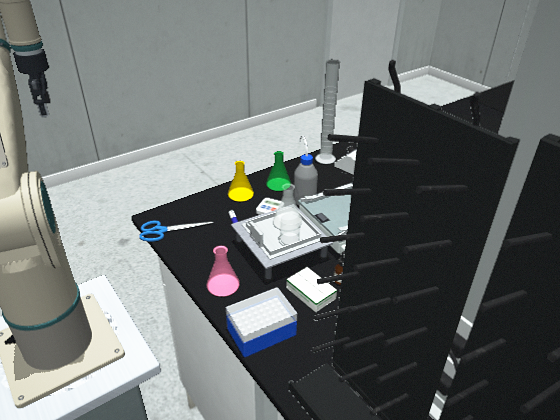

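View pics/side0.png

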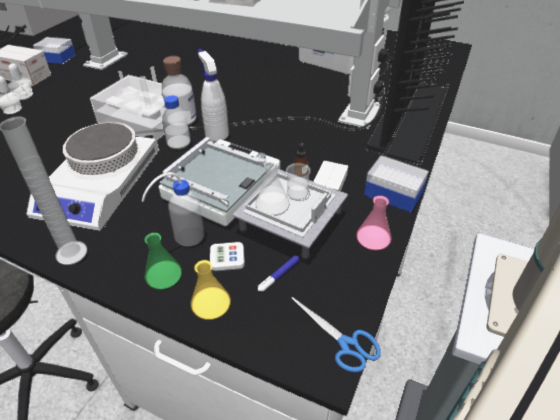

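Scene: the tray on the grey stand at about (285,235) and the shaker behind it at (325,210). Side: tray (290,205), tab near (320,207), shaker deck (220,178), catch (245,183). The green, yellow and pink flasks are the look-alikes, at side (160,262), (208,292) and (376,225). The clear flask on the tray, at side (270,200), is the right one. The tray is the only steel tray. Next, one close crop.

```bash
python3 - <<'E'
from h import *
a=cv2.imread('pics/scene0.png');b=cv2.imread('pics/side0.png')
A=cv2.resize(a[170:290,220:360],None,fx=2.85,fy=5/1.0*0.57*1,interpolation=cv2.INTER_CUBIC)
A=cv2.resize(a[175:285,225:355],(520,440),interpolation=cv2.INTER_CUBIC)
B=cv2.resize(b[135:265,150:350],(800,520),interpolation=cv2.INTER_CUBIC)
cv2.imwrite('pics/cropA.png',A);cv2.imwrite('pics/cropB.png',B)
E
```

```text
(no output)
```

View pics/cropB.png

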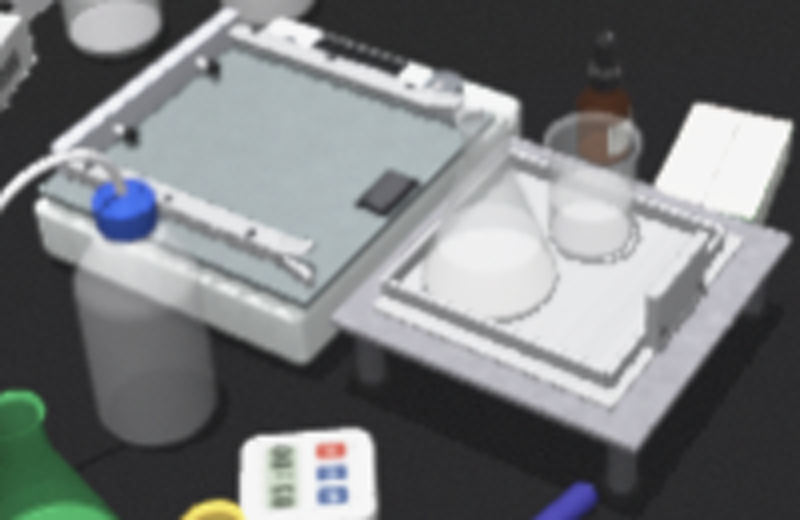

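View pics/cropA.png

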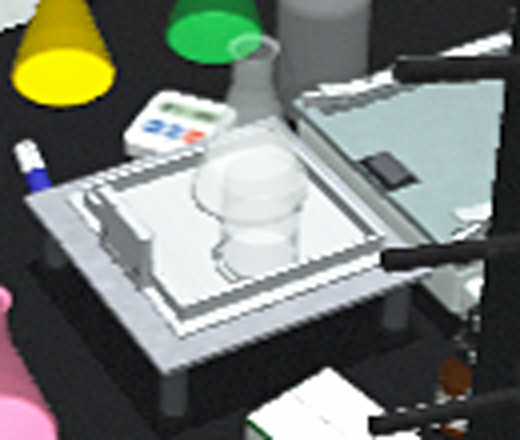

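```bash
python3 - <<'E'
from h import *
B=lambda u,v:((u+.5)/4+149.5,(v+.5)/4+134.5)
A=lambda u,v:((u+.5)/4+224.5,(v+.5)/4+174.5)
def tri(pb,pa):
    o1,d1=ray('side',pb);o2,d2=ray('scene',pa)
    s,t=np.linalg.lstsq(np.c_[d1,-d2],o2-o1,rcond=None)[0]
    p,q=o1+s*d1,o2+t*d2; return (p+q)/2,np.linalg.norm(p-q)
def P(k,x): print(k,np.round(x,1))
for k,b,a in [('tab+y',(648,290),(95,192)),('tab-y',(710,232),(152,238)),('standRL',(633,447),(25,197)),('standRR',(790,238),(168,368)),('trayRL',(612,405),(68,200)),('catchc',(388,193),(388,170))]:
    p,e=tri(B(*b),A(*a));print(k,p.round(1),round(e,1))
for k,b,z in [('tab+y',(648,290),98),('tab-y',(710,232),98),('standRL',(633,447),56),('standRR',(790,238),56),('standFL',(335,318),56),('standFR',(515,140),56),('deckFL',(310,303),62),('deckFR',(492,118),62),('trayRL',(612,405),58),('trayFL',(380,305),58),('catch1',(358,205),62),('catch2',(393,170),66),('catch3',(418,183),66),('catch4',(385,214),62),('deckRL',(42,190),62),('railLfront',(316,240),75)]:
    P('B '+k,onz('side',B(*b),z))
for k,a,z in [('standRL',(25,197),56),('standRR',(168,368),56),('trayRL',(68,200),58),('trayRR',(183,333),58),('deckFL',(292,103),62),('tab+y',(95,192),98),('tab-y',(152,238),98)]:
    P('A '+k,onz('scene',A(*a),z))
E
```

```text
tab+y [483.5  23.9  96.6] 11.5
tab-y [477.8 -36.8  97.1] 3.1
standRL [466.8  90.3  54.9] 2.5
standRR [448.1 -97.7  55. ] 1.5
trayRL [486.8  69.5  56.9] 3.0
catchc [670.6 -29.8  62.8] 1.1
B tab+y [489.   21.9  98. ]
B tab-y [475.8 -34.8  98. ]
B standRL [467.8  90.6  56. ]
B standRR [447.1 -96.   56. ]
B standFL [651.3  69.7  56. ]
B standFR [ 628.8 -114.5   56. ]
B deckFL [666.1  70.3  62. ]
B deckFR [ 647.7 -121.7   62. ]
B trayRL [488.   69.7  58. ]
B trayFL [632.7  52.2  58. ]
B catch1 [682.5 -14.2  62. ]
B catch2 [676.6 -47.   66. ]
B catch3 [657.6 -42.2  66. ]
B catch4 [664.4 -13.5  62. ]
B deckRL [860.5  50.4  62. ]
B railLfront [680.8  35.7  75. ]
A standRL [464.6  88.6  56. ]
A standRR [448.3 -98.4  56. ]
A trayRL [484.3  67.8  58. ]
A trayRR [471.5 -80.3  58. ]
A deckFL [665.8  68.1  62. ]
A tab+y [475.7  20.2  98. ]
A tab-y [479.1 -37.2  98. ]
```

Request:
carry_out --deltas '[0,0,6.5,-0.055,-0.01,-0.006,-1,0,0,6.5,-0.055,-0.01,-0.006,-1,0,0,6.5,-0.055,-0.01,-0.006,-1,0,0,6.5,-0.055,-0.01,-0.006,-1,0,0,6.5,-0.055,-0.01,-0.006,-1,0,0,6.5,-0.055,-0.01,-0.006,-1,0,0,6.5,-0.055,-0.01,-0.006,-1,0,0,6.5,-0.055,-0.01,-0.006,-1,0,0,6.5,-0.055,-0.01,-0.006,-1,0,0,6.5,-0.055,-0.01,-0.006,-1,0,0,6.5,-0.055,-0.01,-0.006,-1,0,0,6.5,-0.055,-0.01,-0.006,-1]'

```text
clock: 1.6
eef_pos: [471.8, 61.2, 281.8]
tool_rot: [3.141, 0.0, 1.468]
force: [1.0, -0.1, -0.4]
width: 85.6
gripper_force: 0.0
```

Request:
carry_out --deltas '[0,0,0,-0.04,0,0,0.3,0,0,0,-0.028,0,0,0.3,0,0,0,0,0,0,0.3,0,0,0,0,0,0,0.3]'

```text
clock: 2.1
eef_pos: [465.2, -3.5, 281.6]
tool_rot: [-3.141, -0.001, 1.473]
force: [0.2, -0.3, -0.9]
width: 29.8
gripper_force: 0.0
```

```bash
python3 - <<'E'
from h import *
s=ctrl.read_state();print(s['eef_pos'],s['tool_rot'],s['width'],s['qpos'].round(2))
c=ctrl.calibration('wrist');shot('wrist','w1.png')
o,v=ray(c,(280,210));print(o.round(),v.round(2))
import pickle;pickle.dump(c,open('w1.pkl','wb'))
print(proj(c,[[479,-7,98],[657,-26,62],[670,-29,62]]).round())
E
```

```text
[465.21264499  -3.47987151 281.58561316] [-3.14104926e+00 -6.28565898e-04  1.47328932e+00] 29.811074292607643 [-0.44  0.3   0.51  1.92 -0.18  0.96  0.06]
[472.  67. 445.] [-0.03 -0.27 -0.96]
[[294. 188.]
 [436. 183.]
 [446. 185.]]
```

View pics/w1.png

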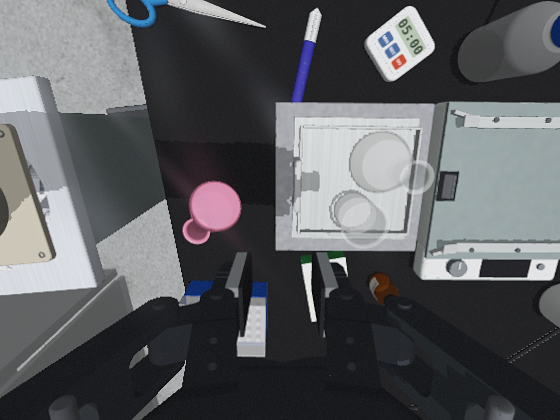

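The wrist view shows the stand at (276–435, 103–250), the tray at (293–422, 118–240), and the catch at (447,186). The rails are at y≈120 and 248. The tab is at (300,180), and the tip box and carton lie under the fingers. Enlarging it to measure.

```bash
python3 - <<'E'
from h import *
a=cv2.imread('pics/w1.png')
cv2.imwrite('pics/cropW.png',cv2.resize(a[95:265,272:472],(800,600)[0:1]+(600,) if 0 else None,fx=4 if 0 else 3.5,fy=3.5,interpolation=cv2.INTER_CUBIC))
E
```

```text
(no output)
```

View pics/cropW.png

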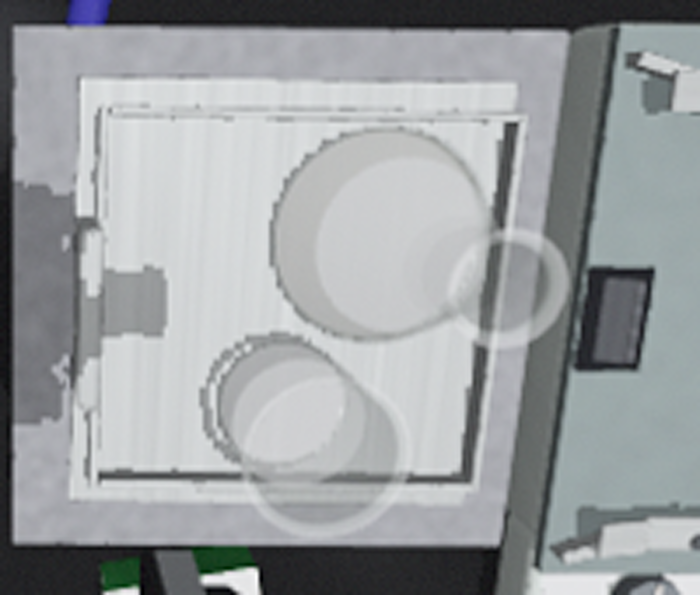

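```bash
python3 - <<'E'
from h import *
import pickle;c=pickle.load(open('w1.pkl','rb'))
W=lambda u,v:((u+.5)/3.5+271.5,(v+.5)/3.5+94.5)
u=np.array([np.cos(.105),-np.sin(.105)]);n=np.array([np.sin(.105),np.cos(.105)])
for k,p,z in [('standRL',(12,27),56),('standRR',(14,545),56),('standFL',(572,30),56),('standFR',(502,547),56),('trayRL',(80,78),59),('trayFL',(518,82),59),('trayRR',(70,498),59),('trayFR',(475,498),59),('tab+y',(91,218),98),('tab-y',(88,410),98),('deckFL',(617,27),62),('deckFR',(541,568),62),('catRL',(653,268),67),('catRR',(637,370),67),('catFL',(592,268),62),('catFR',(578,368),62),('railtipL',(627,60),76),('railtipR',(553,553),76),('railbendL',(678,72),76),('railbendR',(602,522),76)]:
    X=onz(c,W(*p),z);print(k,X.round(1),'u,n',(X[:2]@u).round(1),(X[:2]@n).round(1))
E
```

```text
standRL [466.4  89.1  56. ] u,n 454.5 137.5
standRR [447.9 -99.4  56. ] u,n 455.8 -52.0
standFL [655.4  70.   56. ] u,n 644.4 138.3
standFR [ 636.1 -118.6   56. ] u,n 645.1 -51.3
trayRL [487.8  70.4  59. ] u,n 477.8 121.2
trayFL [636.3  54.8  59. ] u,n 627.0 121.2
trayRR [471.2 -81.   59. ] u,n 477.1 -31.2
trayFR [624.2 -95.9  59. ] u,n 630.8 -29.9
tab+y [486.1  27.5  98. ] u,n 480.5 78.3
tab-y [479.9 -35.5  98. ] u,n 481.0 15.0
deckFL [667.5  69.5  62. ] u,n 656.6 139.1
deckFR [ 648.8 -126.    62. ] u,n 658.4 -57.3
catRL [681.7 -12.2  67. ] u,n 679.2 59.3
catRR [678.2 -48.8  67. ] u,n 679.6 22.6
catFL [662.9 -11.1  62. ] u,n 660.4 58.4
catFR [659.5 -47.5  62. ] u,n 660.8 21.9
railtipL [664.1  58.9  76. ] u,n 654.3 128.2
railtipR [ 646.5 -113.3   76. ] u,n 654.8 -44.9
railbendL [680.9  53.6  76. ] u,n 671.5 124.6
railbendR [ 663.9 -102.7   76. ] u,n 671.0 -32.5
```

Request:
carry_out --deltas '[0,0,0,0.0005,0.018,0.03,0.3,0,0,0,0,0,0.05,0.3,0,0,0,0,0,0.05,0.3,0,0,0,0,0,0.035,0.3,0,0,0,0,0,0,0.3]'

```text
clock: 2.78
eef_pos: [481.3, -4.5, 114.7]
tool_rot: [-3.136, 0.0, 1.474]
force: [0.0, -0.5, 0.5]
width: 29.8
gripper_force: 0.0
```

```bash
python3 - <<'E'
from h import *
c=ctrl.calibration('wrist');a=shot('wrist','w2.png');s=ctrl.read_state();print(s['eef_pos'],s['tool_rot'],s['force'])
E
```

```text
[482.79210601  -4.8670659  116.29882601] [-3.13936656e+00  1.00056293e-04  1.47375652e+00] [-0.69040079 -0.14889376  1.25385254]
```

View pics/w2.png

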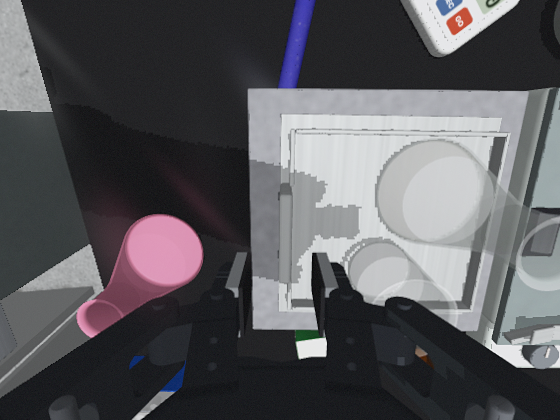

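The tab top is at (286,185–283), between the fingers at x≈245 and 320. The flask and beaker are standing. Going down to grip.

Request:
carry_out --deltas '[0,0,0,0,0,0.025,0.3,0,0,0,0,0,0.021,0.3,0,0,0,0,0,0,0.3,0,0,0,0,0,0,0.6,0,0,0,0,0,0,0.6]'

```text
clock: 3.45
eef_pos: [484.3, -5.6, 72.0]
tool_rot: [3.139, -0.0, 1.473]
force: [-0.5, 0.1, -0.2]
width: 16.9
gripper_force: 0.0
```

Request:
carry_out --deltas '[0,0,0,0,0,0,1,0,0,0,0,0,0,1,0,0,0,0,0,0,1,0,0,0,0,0,0,1]'

```text
clock: 3.95
eef_pos: [483.7, -5.6, 71.9]
tool_rot: [3.14, -0.001, 1.472]
force: [-1.6, -0.1, 7.8]
width: 5.2
gripper_force: 58.9
```

Request:
carry_out --deltas '[-1,0,0,0,-0.0003,-0.0004,1,-1,0,0,0,-0.0003,-0.0004,1,-1,0,0,0,-0.0003,-0.0002,1,-1,0,0,0,-0.0003,-0.0002,1,0,0,0,0,0,0,1,0,0,0,0,0,0,1]'

```text
clock: 4.7
eef_pos: [481.5, -5.6, 72.0]
tool_rot: [3.073, -0.0, 1.472]
force: [-0.2, -0.8, 2.0]
width: 5.0
gripper_force: 59.9
```

```bash
python3 - <<'E'
from h import *
s=ctrl.read_state();print(s['eef_pos'],s['tool_rot'],s['force'],s['torque'],s['width'])
b=shot('side','side1.png');a=cv2.imread('pics/side0.png')
cv2.imwrite('pics/cmp.png',np.hstack([cv2.resize(x[165:250,225:345],None,fx=3.3,fy=3.3,interpolation=cv2.INTER_CUBIC) for x in (a,b[:,:,::-1])]))
E
```

```text
[481.49955173  -5.63315657  71.97641673] [ 3.07278392e+00 -1.49134628e-04  1.47237148e+00] [-0.15661138 -0.83803008  1.95333947] [-0.14211776  0.08105    -0.01323574] 4.958145598874355
```

View pics/cmp.png

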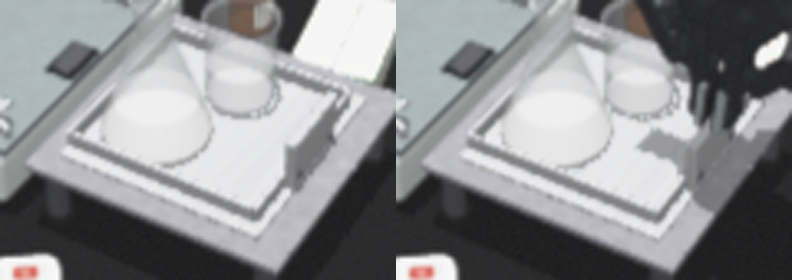

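The view shows no lift at the nose: the front-left corner is still at (68,151), as before. The tab turned within the pads because only its top is held. Regripping lower.

Request:
carry_out --deltas '[0,0,0,0,0,0,0.6,0,0,0,0,0,0,0.6,4,0,0,0,0.001,0,0.6,0,0,0,0,0,0.008,0.6,0,0,0,0,0,0,0.6,0,0,0,0,0,0,1,0,0,0,0,0,0,1,0,0,0,0,0,0,1,0,0,0,0,0,0,1]'

```text
clock: 5.88
eef_pos: [482.4, -5.7, 63.9]
tool_rot: [-3.141, 0.0, 1.472]
force: [-2.2, 0.7, -3.1]
width: 6.2
gripper_force: 59.9
```

Request:
carry_out --deltas '[-2,0,0,0,-0.0007,-0.0002,1,-2,0,0,0,-0.0007,-0.0002,1,0,0,0,0,0,0,1,0,0,0,0,0,0,1]'

```text
clock: 6.38
eef_pos: [482.1, -5.6, 64.3]
tool_rot: [3.072, 0.0, 1.473]
force: [0.6, -1.1, -6.9]
width: 6.1
gripper_force: 60.0
```

```bash
cat > st.py <<'E'
from h import *
s=ctrl.read_state()
e=s['eef_pos'];yw=.098;u=np.array([np.cos(yw),-np.sin(yw)]);n=np.array([np.sin(yw),np.cos(yw)])
print(s['clock'],e.round(1),'un',(e[:2]@u).round(1),(e[:2]@n).round(1),'rot',s['tool_rot'].round(4),'F u,n,z',(s['force'][:2]@u).round(1),(s['force'][:2]@n).round(1),s['force'][2].round(1),'T u,n,z',(s['torque'][:2]@u).round(2),(s['torque'][:2]@n).round(2),s['torque'][2].round(2),s['width'].round(1),s['gripper_force'].round(0))
E
python3 st.py; python3 - <<'E'
from h import *
# front-left tray corner motion, side view, by optical flow from side0
a=cv2.imread('pics/side0.png',0);b=cv2.cvtColor(shot('side','side2.png'),cv2.COLOR_RGB2GRAY)
pts=np.float32([[245,211],[258,217],[275,224],[295,233],[303,236],[233,214],[308,246]]).reshape(-1,1,2)
q,st,er=cv2.calcOpticalFlowPyrLK(a,b,pts,None,winSize=(9,9),maxLevel=1)
print(np.c_[pts.reshape(-1,2),(q-pts).reshape(-1,2).round(2),er.round(1)])
E
```

```text
[[ 2.45e+02  2.11e+02  6.00e-01 -8.90e-01  7.10e+00]
 [ 2.58e+02  2.17e+02  4.77e+00  1.06e+00  7.80e+00]
 [ 2.75e+02  2.24e+02 -2.53e+00 -1.88e+00  7.60e+00]
 [ 2.95e+02  2.33e+02  7.40e-01 -1.50e-01  3.00e+00]
 [ 3.03e+02  2.36e+02  1.21e+00  3.70e-01  3.60e+00]
 [ 2.33e+02  2.14e+02 -0.00e+00  2.00e-02  7.00e-01]
 [ 3.08e+02  2.46e+02  1.00e-02  2.00e-02  8.00e-01]]Traceback (most recent call last):
  File "st.py", line 4, in <module>
    print(s['clock'],e.round(1),'un',(e[:2]@u).round(1),(e[:2]@n).round(1),'rot',s['tool_rot'].round(4),'F u,n,z',(s['force'][:2]@u).round(1),(s['force'][:2]@n).round(1),s['force'][2].round(1),'T u,n,z',(s['torque'][:2]@u).round(2),(s['torque'][:2]@n).round(2),s['torque'][2].round(2),s['width'].round(1),s['gripper_force'].round(0))
                                                                                                                                                                                                                                                                                             ^^^^^^^^^^^^^^^^
AttributeError: 'float' object has no attribute 'round'
```

```bash
sed -i "s/s\['width'\].round(1),s\['gripper_force'\].round(0)/round(s['width'],1),round(s['gripper_force'])/" st.py; cat > lift.py <<'E'
import sys; from h import *
# height of tray's front-left lower flange edge along a vertical image profile vs side0
a=cv2.imread('pics/side0.png',0).astype(float);b=cv2.cvtColor(shot('side',sys.argv[1]),cv2.COLOR_RGB2GRAY).astype(float)
for x in (250,256,262,285,292,298):
    y0=211+(x-245)*(236-211)/(303-245)
    r=np.arange(int(y0)-12,int(y0)+12);ref=a[r,x-1:x+2].mean(1);best=[]
    f=lambda d:np.interp(r+d,np.arange(b.shape[0]),b[:,x-1:x+2].mean(1))
    D=np.arange(-7,4,.1);e=[np.abs(f(d)-ref)[5:-5].mean() for d in D];i=int(np.argmin(e));print(x,D[i].round(1),round(e[i],1),end=' | ')
for P in ([633,53,58],[560,61,58],[487,69,58]):
    p=proj('side',[P,[P[0],P[1],P[2]+10],[P[0]+5,P[1]-.5,P[2]]]);print(p[0].round(),'per10mm z',(p[1]-p[0]).round(2),'5mm fwd',(p[2]-p[0]).round(2))
E
python3 st.py; python3 lift.py s3.png
```

```text
6.425 [482.2  -5.6  64.3] un 480.5 41.6 rot [3.0716e+00 1.0000e-04 1.4725e+00] F u,n,z -0.0 0.0 -6.3 T u,n,z -0.02 0.55 -0.03 6.0 60
250 -1.2 6.4 | 256 -1.1 7.5 | 262 -1.0 6.6 | 285 -0.6 3.2 | 292 -0.5 3.5 | 298 -0.5 2.4 | [244. 211.] per10mm z [-0.28 -3.37] 5mm fwd [-1.9  -0.78]
[273. 223.] per10mm z [-0.09 -3.39] 5mm fwd [-2.02 -0.83]
[303. 236.] per10mm z [ 0.14 -3.4 ] 5mm fwd [-2.15 -0.88]
```

Request:
carry_out --deltas '[-1,0,0,0,-0.0001,0.0003,1,-1,0,0,0,-0.0001,0.0003,1,-1,0,0,0,-0.0001,0.0003,1,0,0,0,0,0,0,1,0,0,0,0,0,0,1]'

```text
clock: 7.1
eef_pos: [481.8, -5.6, 64.0]
tool_rot: [3.018, -0.0, 1.472]
force: [-1.4, 0.2, 5.5]
width: 6.0
gripper_force: 61.8
```

```bash
python3 st.py; python3 lift.py s4.png
```

```text
7.1 [481.8  -5.6  64. ] un 480.0 41.6 rot [ 3.0183e+00 -1.0000e-04  1.4725e+00] F u,n,z -1.4 0.0 5.5 T u,n,z 0.0 0.77 -0.01 6.0 62
250 -3.4 16.2 | 256 -3.0 14.2 | 262 -2.6 14.1 | 285 -1.3 6.9 | 292 -0.9 3.5 | 298 -0.5 2.0 | [244. 211.] per10mm z [-0.28 -3.37] 5mm fwd [-1.9  -0.78]
[273. 223.] per10mm z [-0.09 -3.39] 5mm fwd [-2.02 -0.83]
[303. 236.] per10mm z [ 0.14 -3.4 ] 5mm fwd [-2.15 -0.88]
```

Request:
carry_out --deltas '[0,0,0,-0.0005,0.002,-0.0002,1,0,0,0,-0.0006,0.004,0.0005,1,0,0,0,-0.0006,0.004,0.0005,1,0,0,0,-0.0006,0.004,0.0005,1,0,0,0,-0.0006,0.004,0.0005,1,0,0,0,-0.0006,0.004,0.0005,1,0,0,0,-0.0006,0.004,0.0005,1,0,0,0,-0.0006,0.002,0.0002,1,0,0,0,0,0,0,1]'

```text
clock: 8.28
eef_pos: [509.7, -13.4, 63.8]
tool_rot: [3.018, 0.001, 1.472]
force: [-0.9, 0.2, -5.4]
width: 6.0
gripper_force: 67.0
```

```bash
python3 st.py
```

```text
8.275 [509.7 -13.4  63.8] un 508.6 36.5 rot [3.0183e+00 8.0000e-04 1.4722e+00] F u,n,z -0.9 0.1 -5.4 T u,n,z 0.02 0.77 -0.07 6.0 67
```

Request:
carry_out --deltas '[0,0,0,0,0.002,0.0004,1,0,0,0,0,0.003,0.0004,1,0,0,0,0,0.003,0.0004,1,0,0,0,0,0.003,0.0004,1,0,0,0,0,0.002,0.0002,1,0,0,0,0,0,0,1]'

```text
clock: 9.02
eef_pos: [516.8, -13.3, 63.4]
tool_rot: [3.029, -0.002, 1.472]
force: [-12.2, 1.9, 9.4]
width: 6.0
gripper_force: 69.6
```

```bash
python3 st.py
```

```text
9.025 [516.8 -13.3  63.4] un 515.6 37.3 rot [ 3.0285e+00 -2.4000e-03  1.4723e+00] F u,n,z -12.3 0.7 9.4 T u,n,z -0.02 2.98 -0.09 6.0 70
```

Request:
carry_out --deltas '[0,0,0,0,-0.004,-0.0006,1,0,0,0,0,-0.004,-0.0006,1,0,0,0,0,0,0,1]'

```text
clock: 9.4
eef_pos: [514.2, -13.6, 64.0]
tool_rot: [3.019, 0.0, 1.472]
force: [0.3, 0.5, -6.4]
width: 5.9
gripper_force: 67.5
```

```bash
python3 st.py; python3 - <<'E'
from h import *
a=shot('side','s5.png')[:,:,::-1];b=shot('wrist','w5.png')[:,:,::-1]
A=cv2.resize(a[155:255,205:325],(480,400),interpolation=cv2.INTER_CUBIC)
B=cv2.resize(b[60:380,304:560],(320,400),interpolation=cv2.INTER_CUBIC)
cv2.imwrite('pics/c5.png',np.hstack([A,B]))
E
```

```text
9.4 [514.2 -13.6  64. ] un 513.1 36.8 rot [3.0189e+00 2.0000e-04 1.4724e+00] F u,n,z 0.2 0.6 -6.4 T u,n,z -0.02 0.83 -0.01 5.9 67
```

View pics/c5.png

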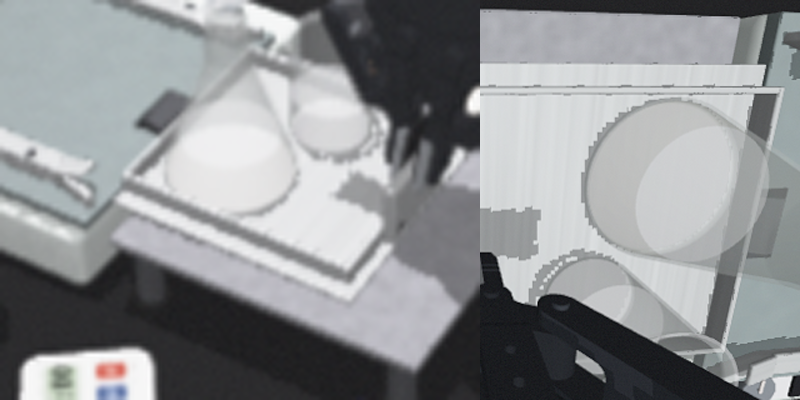

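```bash
python3 - <<'E'
from h import *
yw=.098;u=np.array([np.cos(yw),-np.sin(yw)]);n=np.array([np.sin(yw),np.cos(yw)])
for px in ((234.5,206.5),(234.5,203.5)):
  for uu in (657,659,661):
    o,v=ray('side',px); t=(uu-o[:2]@u)/(v[:2]@u);X=o+t*v;print(px,uu,'n',(X[:2]@n).round(1),'z',X[2].round(1))
  o,v=ray('side',px); t=(113.5-o[:2]@n)/(v[:2]@n);X=o+t*v;print('  by n: u',(X[:2]@u).round(1),X[2].round(1))
X=onz('side',(85/4+205,222/4+155),62);print('deckFL',X[:2]@u,X[:2]@n)
E
```

```text
(234.5, 206.5) 657 n 106.9 z 50.8
(234.5, 206.5) 659 n 104.4 z 47.9
(234.5, 206.5) 661 n 101.9 z 45.1
  by n: u 651.7 58.4
(234.5, 203.5) 657 n 105.8 z 59.0
(234.5, 203.5) 659 n 103.3 z 56.2
(234.5, 203.5) 661 n 100.8 z 53.3
  by n: u 650.9 67.7
deckFL 657.4417102311771 136.37462218032485
```

```bash
python3 - <<'E'
from h import *
yw=.098;u=np.array([np.cos(yw),-np.sin(yw)]);n=np.array([np.sin(yw),np.cos(yw)])
c=ctrl.calibration('wrist')
W=lambda a,b:(304+(a-480)/1.25,60+b/1.25)
for k,p,zs in [('noseL',(765,65),(60,65,70)),('rimFL',(783,90),(73,78,83)),('deckedge',(762,35),(62,)),('rimFR',(725,348),(73,78,83)),('catchRL',(788,188),(67,)),('catchRR',(770,258),(67,))]:
  for z in zs:
    X=onz(c,W(*p),z);print(k,z,'u',(X[:2]@u).round(1),'n',(X[:2]@n).round(1))
# side-view: left edge line of tray; front corner and rear corner
B=lambda a,b:(205+a/4,155+b/4)
for k,p in [('FLtop',(120,193)),('RLtop',(352,292)),('RLtop2',(390,242))]:
  o,v=ray('side',B(*p)); t=(114-o[:2]@n)/(v[:2]@n);X=o+t*v;print(k,'by n114: u',(X[:2]@u).round(1),X[2].round(1))
E
```

```text
noseL 60 u 657.8 n 112.9
noseL 65 u 652.9 n 112.8
noseL 70 u 647.9 n 112.6
rimFL 73 u 656.3 n 102.3
rimFL 78 u 651.0 n 102.5
rimFL 83 u 645.6 n 102.6
deckedge 62 u 651.2 n 125.4
rimFR 73 u 657.6 n -29.8
rimFR 78 u 652.2 n -25.3
rimFR 83 u 646.9 n -20.8
catchRL 67 u 677.9 n 55.8
catchRR 67 u 677.8 n 18.3
FLtop by n114: u 649.0 69.6
RLtop by n114: u 503.4 65.9
RLtop2 by n114: u 482.5 111.5
```

The tray front is right at the deck edge, and flask and beaker are standing. The 12 N was a plain backward push at nose height, so the nose met the step. I'll raise the nose 2° more and try again.

Request:
carry_out --deltas '[0,0,0,0,-0.002,-0.0003,1,-1,0,0,0,0,0.0002,1,-1,0,0,0,0,0.0002,1,0,0,0,0,0,0,1]'

```text
clock: 10.0
eef_pos: [511.9, -13.3, 63.8]
tool_rot: [2.984, -0.0, 1.472]
force: [0.8, -0.4, -6.3]
width: 6.4
gripper_force: 67.5
```

```bash
python3 st.py
```

```text
10.0 [511.9 -13.3  63.8] un 510.7 36.8 rot [ 2.9840e+00 -1.0000e-04  1.4718e+00] F u,n,z 0.9 -0.3 -6.3 T u,n,z 0.03 0.79 -0.02 6.4 68
```

Request:
carry_out --deltas '[0,0,0,0,0.002,0.0003,1,0,0,0,0,0.002,0.0003,1,0,0,0,0,0.002,0.0003,1,0,0,0,0,0.002,0.0003,1,0,0,0,0,0,0,1]'

```text
clock: 10.62
eef_pos: [517.0, -13.5, 63.6]
tool_rot: [2.99, -0.002, 1.473]
force: [-9.0, 1.0, 7.6]
width: 6.2
gripper_force: 74.1
```

```bash
python3 st.py
```

```text
10.625 [517.  -13.5  63.6] un 515.9 37.1 rot [ 2.9897e+00 -1.6000e-03  1.4726e+00] F u,n,z -9.0 0.2 7.6 T u,n,z -0.09 2.49 -0.0 6.2 74
```

Request:
carry_out --deltas '[0,0,0,0,-0.003,-0.0005,1,0,0,0,0,-0.003,-0.0005,1,0,0,0,0,-0.002,-0.0003,1,0,0,0,0,0,0,1]'

```text
clock: 11.12
eef_pos: [512.5, -13.5, 63.8]
tool_rot: [2.984, 0.0, 1.472]
force: [0.5, -0.9, -5.5]
width: 6.1
gripper_force: 67.1
```

```bash
cat > tilt.py <<'E'
import sys; from h import *
yw=.098;u=np.array([np.cos(yw),-np.sin(yw)]);n=np.array([np.sin(yw),np.cos(yw)])
def meas(f,nn,u0,u1,zt=59):
    im=cv2.imread('pics/'+f);g=im[:,:,1].astype(float);sat=im.max(2).astype(float)-im.min(2)
    out=[]
    for uu in np.arange(u0+12,u1-8,8):
        P=lambda z:np.append(uu*u+nn*n,z)
        zs=np.arange(zt-14,zt+22,.5);p=proj('side',[P(z) for z in zs]).astype(np.float32)
        prof=cv2.remap(g.astype(np.float32),p[:,0].reshape(-1,1),p[:,1].reshape(-1,1),cv2.INTER_LINEAR).ravel()
        d=np.gradient(cv2.GaussianBlur(prof.reshape(-1,1),(1,5),0).ravel())
        i=int(np.argmax(d));out.append((uu,zs[i],d[i]))   # dark->bright going up: lower edge of the white flange
    o=np.array(out);A=np.c_[o[:,0]-u0,np.ones(len(o))];k=np.ones(len(o),bool)
    for _ in range(3):
        c=np.linalg.lstsq(A[k],o[k,1],rcond=None)[0];r=np.abs(A@c-o[:,1]);k=r<max(2*np.median(r),1)
    print(f,'slope deg',np.degrees(c[0]).round(2),'z heel',c[1].round(1),'z nose',(c[1]+150*c[0]).round(1),k.sum(),len(k)); print(o[:,1])
meas('side0.png',118.4,477.5,627.5)
meas('s4.png',118.4,476,626)
meas('s5.png',113.6,509,659)
if len(sys.argv)>1:
    e=ctrl.read_state()['eef_pos'][:2]; shot('side',sys.argv[1]); meas(sys.argv[1],e@n+76.8,e@u-4,e@u+146)
E
python3 st.py;python3 tilt.py s6.png
```

```text
11.125 [512.5 -13.5  63.8] un 511.3 36.7 rot [2.9837e+00 3.0000e-04 1.4723e+00] F u,n,z 0.6 -0.8 -5.5 T u,n,z -0.0 0.71 -0.06 6.1 67
side0.png slope deg -10.24 z heel 86.3 z nose 59.5 14 17
[78.5 79.5 79.  79.5 79.  79.  79.5 79.  78.5 60.5 79.5 79.  60.5 79.5
 58.5 61.  60. ]
s4.png slope deg 4.13 z heel 58.7 z nose 69.5 15 17
[79.  59.5 62.  61.  62.5 61.5 63.5 63.  64.5 64.  65.5 65.5 66.5 66.5
 68.5 67.5 69.5]
s5.png slope deg 0.71 z heel 59.7 z nose 61.5 14 17
[79.  79.5 79.5 58.5 60.5 59.5 61.5 60.5 59.5 62.  61.  60.5 59.5 62.
 61.  60.5 62.5]
s6.png slope deg 2.91 z heel 58.9 z nose 66.5 15 17
[79.  61.  60.  59.  61.  60.5 62.5 61.5 63.5 62.5 64.  64.  63.5 65.5
 64.5 66.5 66. ]
```

Request:
carry_out --deltas '[-1,0,0,0,0,0.0002,1,-1,0,0,0,0,0.0002,1,-0.5,0,0,0,0,0.0001,1,0,0,0,0,0,0,1]'

```text
clock: 11.68
eef_pos: [513.8, -13.1, 65.5]
tool_rot: [2.945, -0.001, 1.47]
force: [-0.8, -0.3, -6.7]
width: 5.8
gripper_force: 67.3
```

```bash
sed -i "/^meas('s/d" tilt.py; python3 st.py;python3 tilt.py s7.png
```

```text
11.675 [513.8 -13.1  65.5] un 512.6 37.3 rot [ 2.9449e+00 -5.0000e-04  1.4697e+00] F u,n,z -0.8 -0.3 -6.7 T u,n,z -0.0 0.97 -0.05 5.8 67
s7.png slope deg 5.36 z heel 59.8 z nose 73.8 16 17
[61.5 61.  62.5 62.5 64.  65.5 65.  66.5 66.  68.5 67.5 69.5 69.5 71.
 70.  72.5 72.5]
```

Request:
carry_out --deltas '[0,0,0,0,0.0025,0.0006,1,0,0,0,0,0.0025,0.0006,1,0,0,0,0,0.0025,0.0006,1,0,0,0,0,0,0,1]'

```text
clock: 12.22
eef_pos: [521.5, -14.1, 65.2]
tool_rot: [2.945, 0.0, 1.472]
force: [-0.3, -0.2, -5.9]
width: 6.0
gripper_force: 67.5
```

```bash
python3 st.py;python3 tilt.py s8.png; python3 -c "
from cell import ctrl;print(ctrl.read_state()['qpos'].round(2))"
```

```text
12.225 [521.5 -14.1  65.2] un 520.4 37.0 rot [2.9449e+00 5.0000e-04 1.4723e+00] F u,n,z -0.3 -0.2 -5.9 T u,n,z 0.04 0.9 -0.02 6.0 67
s8.png slope deg 5.18 z heel 59.2 z nose 72.7 17 17
[61.  60.  61.5 63.5 62.5 64.5 64.  66.  65.  67.  66.5 69.  68.5 70.
 70.  72.  71.5]
[-0.32  0.66  0.41  2.2  -1.08  0.25  0.93]
```

Request:
carry_out --deltas '[0.7,0,0,0,0.002,0.0004,1,0.7,0,0,0,0.002,0.0004,1,0.7,0,0,0,0.002,0.0003,1,0,0,0,0,0,0,1]'

```text
clock: 12.78
eef_pos: [527.9, -14.7, 65.2]
tool_rot: [2.981, 0.001, 1.473]
force: [0.4, -0.4, -6.9]
width: 6.2
gripper_force: 67.1
```

```bash
python3 st.py;python3 tilt.py s9.png; python3 -c "
from cell import ctrl;print(ctrl.read_state()['qpos'].round(2))"
```

```text
12.775 [527.9 -14.7  65.2] un 526.8 37.0 rot [2.9814e+00 1.0000e-03 1.4730e+00] F u,n,z 0.4 -0.3 -6.9 T u,n,z -0.04 0.85 -0.03 6.2 67
s9.png slope deg 3.36 z heel 59.5 z nose 68.3 15 17
[60.5 59.5 61.5 61.  63.  62.  64.  63.5 62.  64.5 64.  66.  65.5 64.5
 67.  66.5 68. ]
[-0.38  0.69  0.51  2.15 -1.01  0.36  0.85]
```

Request:
carry_out --deltas '[0.6,0,0,0,0.003,0.0004,1,0.6,0,0,0,0.004,0.0003,1,0.5,0,0,0,0.004,0.0002,1,0.5,0,0,0,0.004,0.0002,1,0,0,0,0,0.003,0.0001,1,0,0,0,0,0,0,1]'

```text
clock: 13.58
eef_pos: [546.0, -16.6, 66.7]
tool_rot: [3.019, 0.001, 1.472]
force: [0.1, -0.5, -5.2]
width: 6.1
gripper_force: 63.1
```

```bash
python3 st.py;python3 tilt.py s10.png
```

```text
13.575 [546.  -16.6  66.7] un 545.0 36.9 rot [3.0191e+00 7.0000e-04 1.4725e+00] F u,n,z 0.1 -0.5 -5.2 T u,n,z 0.02 0.34 0.01 6.1 63
s10.png slope deg 3.25 z heel 60.5 z nose 69.0 14 17
[60.5 62.5 61.5 63.5 63.  64.  64.  63.5 66.  65.  64.  66.5 66.  68.
 68.  58.  57. ]
```

Request:
carry_out --deltas '[0.8,0,0,0,0.001,-0.0008,1,0.8,0,0,0,0.002,-0.0007,1,0.7,0,0,0,0.003,-0.0005,1,0.6,0,0,0,0.003,-0.0005,1,0,0,0,0,0.003,-0.0005,1,0,0,0,0,0,0,1]'

```text
clock: 14.38
eef_pos: [557.5, -17.7, 70.7]
tool_rot: [3.07, 0.001, 1.472]
force: [-0.3, 0.2, -4.3]
width: 6.2
gripper_force: 62.7
```

```bash
python3 st.py;python3 tilt.py s11.png
```

```text
14.375 [557.5 -17.7  70.7] un 556.6 36.9 rot [3.0698e+00 7.0000e-04 1.4724e+00] F u,n,z -0.3 0.1 -4.3 T u,n,z 0.0 0.32 -0.01 6.2 63
s11.png slope deg 0.55 z heel 64.4 z nose 65.8 13 17
[63.5 65.5 64.5 64.  66.  65.5 64.5 64.  66.  65.  65.  67.5 66.5 47.5
 56.5 58.5 67. ]
```

Request:
carry_out --deltas '[0,0,0,0,0.003,0.0002,1,0,0,0,0,0.004,0.0003,1,0,0,0,0,0.004,0.0003,1,0,0,0,0,0.004,0.0003,1,0,0,0,0,0.004,0.0003,1,0,0,0,0,0,0,1]'

```text
clock: 15.18
eef_pos: [576.6, -19.6, 70.6]
tool_rot: [3.07, 0.001, 1.472]
force: [0.6, 0.0, -4.2]
width: 6.3
gripper_force: 63.1
```

```bash
python3 st.py
```

```text
15.175 [576.6 -19.6  70.6] un 575.7 36.9 rot [3.0697e+00 7.0000e-04 1.4725e+00] F u,n,z 0.6 0.1 -4.2 T u,n,z -0.01 0.25 -0.04 6.3 63
```

Request:
carry_out --deltas '[0,0,0,0,0.003,0.0002,1,0,0,0,0,0.004,0.0003,1,0,0,0,0,0.004,0.0003,1,0,0,0,0,0.004,0.0003,1,0,0,0,0,0.004,0.0003,1,0,0,0,0,0.004,0.0003,1,0,0,0,0,0.004,0.0003,1,0,0,0,0,0.003,0.0002,1,0,0,0,0,0,0,1]'

```text
clock: 16.3
eef_pos: [606.3, -22.5, 70.6]
tool_rot: [3.07, 0.001, 1.472]
force: [-0.9, -0.0, -3.8]
width: 5.9
gripper_force: 64.0
```

```bash
python3 st.py; python3 tilt.py s12.png
```

```text
16.3 [606.3 -22.5  70.6] un 605.6 37.0 rot [3.0699e+00 5.0000e-04 1.4724e+00] F u,n,z -0.9 -0.1 -3.8 T u,n,z -0.08 0.47 -0.03 5.9 64
s12.png slope deg 1.19 z heel 64.8 z nose 67.9 13 17
[64.  66.5 66.  65.  64.5 66.5 66.5 79.5 56.  70.5 66.5 66.5 77.5 68.5
 68.  67.  67. ]
```

Request:
carry_out --deltas '[0.4,0,0,0,0.003,-0.0003,1,0.4,0,0,0,0.004,-0.0003,1,0,0,0,0,0.004,0.0002,1,0,0,0,0,0.004,0.0002,1,0,0,0,0,0.004,0.0002,1,0,0,0,0,0.004,0.0002,1,0,0,0,0,0.004,0.0002,1,0,0,0,0,0.004,0.0002,1,0,0,0,0,0.004,0.0002,1,0,0,0,0,0,0,1]'

```text
clock: 17.6
eef_pos: [641.4, -25.9, 71.8]
tool_rot: [3.083, 0.001, 1.472]
force: [-0.9, -0.3, -3.6]
width: 6.5
gripper_force: 63.7
```

```bash
python3 st.py; python3 tilt.py s13.png
```

```text
17.6 [641.4 -25.9  71.8] un 640.8 36.9 rot [3.0835e+00 6.0000e-04 1.4724e+00] F u,n,z -0.9 -0.4 -3.6 T u,n,z -0.17 0.47 -0.13 6.5 64
s13.png slope deg 0.56 z heel 65.6 z nose 67.1 12 17
[65.5 65.5 65.  58.  57.5 68.5 65.5 67.5 73.  66.5 66.5 66.  65.5 65.5
 68.5 77.  73.5]
```

Request:
carry_out --deltas '[0,0,0,0,0.003,0.0002,1,0,0,0,0,0.004,0.0002,1,0,0,0,0,0.004,0.0002,1,0,0,0,0,0.004,0.0002,1,0,0,0,0,0.004,0.0002,1,0,0,0,0,0.004,0.0002,1,0,0,0,0,0.003,0.0002,1,0,0,0,0,0.003,0.0002,1,0,0,0,0,0,0,1]'

```text
clock: 18.77
eef_pos: [670.0, -28.8, 71.8]
tool_rot: [3.084, 0.001, 1.472]
force: [-1.3, -1.1, -4.0]
width: 6.3
gripper_force: 63.9
```

```bash
python3 st.py
```

```text
18.775 [670.  -28.8  71.8] un 669.6 36.9 rot [3.0839e+00 6.0000e-04 1.4724e+00] F u,n,z -1.2 -1.2 -4.0 T u,n,z -0.28 0.63 -0.13 6.3 64
```

Request:
carry_out --deltas '[0,0,0,0,0.002,0.0002,1,0,0,0,0,0.003,0.0003,1,0,0,0,0,0.003,0.0003,1,0,0,0,0,0.002,0.0002,1,0,0,0,0,0,0,1]'

```text
clock: 19.4
eef_pos: [679.8, -29.7, 71.4]
tool_rot: [3.084, 0.0, 1.472]
force: [-1.5, -0.6, -2.3]
width: 6.4
gripper_force: 63.6
```

Request:
carry_out --deltas '[0,0,0,0,0.001,0.0001,1,0,0,0,0,0.001,0.0001,1,0,0,0,0,0,0,1]'

```text
clock: 19.77
eef_pos: [681.4, -30.0, 71.3]
tool_rot: [3.085, 0.0, 1.472]
force: [-3.2, -2.3, -2.2]
width: 6.4
gripper_force: 63.5
```

```bash
python3 st.py
```

```text
19.775 [681.4 -30.   71.3] un 681.1 36.8 rot [3.0848e+00 5.0000e-04 1.4723e+00] F u,n,z -3.0 -2.7 -2.2 T u,n,z -0.42 1.0 -0.16 6.4 63
```

Request:
carry_out --deltas '[0,0,0,0,0.001,0.0001,1,0,0,0,0,0.001,0.0001,1,0,0,0,0,0,0,1]'

```text
clock: 20.15
eef_pos: [683.6, -30.2, 71.2]
tool_rot: [3.085, 0.0, 1.472]
force: [-2.8, -1.5, -2.1]
width: 6.5
gripper_force: 63.4
```

Request:
carry_out --deltas '[0,0,0,0,0.001,0.0001,1,0,0,0,0,0,0,1]'

```text
clock: 20.4
eef_pos: [684.4, -30.2, 71.1]
tool_rot: [3.085, 0.0, 1.472]
force: [-3.4, -1.8, -2.0]
width: 6.1
gripper_force: 63.4
```

```bash
python3 st.py
```

```text
20.4 [684.4 -30.2  71.1] un 684.1 36.9 rot [3.0848e+00 5.0000e-04 1.4724e+00] F u,n,z -3.2 -2.1 -2.0 T u,n,z -0.44 1.04 -0.14 6.1 63
```

Request:
carry_out --deltas '[0,0,0,0,0.001,0.0001,1,0,0,0,0,0.001,0.0001,1,0,0,0,0,0,0,1]'

```text
clock: 20.78
eef_pos: [685.4, -30.4, 70.5]
tool_rot: [3.087, 0.0, 1.472]
force: [-5.2, -2.6, -3.7]
width: 6.1
gripper_force: 62.6
```

Request:
carry_out --deltas '[0,0,0,0,0.001,0.0001,1,0,0,0,0,0.0005,0,1,0,0,0,0,0,0,1]'

```text
clock: 21.15
eef_pos: [685.9, -30.4, 70.1]
tool_rot: [3.089, 0.0, 1.472]
force: [-6.6, -1.3, -3.0]
width: 6.0
gripper_force: 62.2
```

```bash
python3 st.py
```

```text
21.15 [685.9 -30.4  70.1] un 685.6 36.9 rot [3.089 0.    1.472] F u,n,z -6.5 -1.9 -3.0 T u,n,z -0.47 1.68 -0.15 6.0 62
```

Request:
carry_out --deltas '[0,0,0,0,0.001,0.0001,1,0,0,0,0,0.001,0,1,0,0,0,0,0,0,1]'

```text
clock: 21.52
eef_pos: [686.7, -30.5, 69.9]
tool_rot: [3.091, -0.0, 1.472]
force: [-8.0, -2.0, -2.6]
width: 6.3
gripper_force: 62.0
```

Request:
carry_out --deltas '[0,0,0,0,0.001,0.0001,1,0,0,0,0,0.001,0,1,0,0,0,0,0,0,1]'

```text
clock: 21.9
eef_pos: [687.5, -30.5, 69.5]
tool_rot: [3.094, -0.001, 1.472]
force: [-11.5, -1.3, -1.8]
width: 6.0
gripper_force: 61.9
```

```bash
python3 st.py
```

```text
21.9 [687.5 -30.5  69.5] un 687.2 36.9 rot [ 3.0936e+00 -5.0000e-04  1.4718e+00] F u,n,z -11.3 -2.4 -1.8 T u,n,z -0.53 2.55 -0.19 6.0 62
```

Request:
carry_out --deltas '[0,0,0,0,0,0,0.5,0,0,0,0,0,0,0.5,0,0,0,0,0,0,0.5,0,0,0,0,0,0,0.5]'

```text
clock: 22.4
eef_pos: [691.8, -30.2, 71.0]
tool_rot: [3.085, -0.0, 1.473]
force: [-3.9, 0.9, -2.6]
width: 21.4
gripper_force: 2.2
```

```bash
python3 st.py
```

```text
22.4 [691.8 -30.2  71. ] un 691.5 37.7 rot [ 3.0852e+00 -5.0000e-04  1.4729e+00] F u,n,z -4.0 0.5 -2.6 T u,n,z 0.05 1.07 -0.03 21.4 2
```

Request:
carry_out --deltas '[0,0,0,0,-0.003,-0.0002,0.5,0,0,0,0,-0.003,-0.0002,0.5,0,0,0,0,0,0,0.5]'

```text
clock: 22.78
eef_pos: [686.8, -30.4, 71.9]
tool_rot: [3.083, 0.0, 1.472]
force: [-0.4, -0.6, -0.8]
width: 21.2
gripper_force: 0.0
```

```bash
python3 st.py
```

```text
22.775 [686.8 -30.4  71.9] un 686.5 37.0 rot [3.0826e+00 4.0000e-04 1.4724e+00] F u,n,z -0.4 -0.7 -0.8 T u,n,z -0.06 0.05 0.02 21.2 0
```

Free. Lifting off straight up (tilt removed as it rises), then moving back for a look.

Request:
carry_out --deltas '[0,0,0,0,0,-0.015,0.5,0,0,0,0,0,-0.02,0.5,3.3,0,0,0,0,-0.03,0.5,0,0,0,0,-0.01,-0.04,0.5,0,0,0,0,-0.04,-0.03,0.5,0,0,0,0,-0.04,-0.02,0.5,0,0,0,0,-0.03,0,0.5,0,0,0,0,0,0,0.5]'

```text
clock: 23.78
eef_pos: [561.6, -17.9, 228.1]
tool_rot: [3.141, -0.002, 1.471]
force: [0.8, 0.3, 0.1]
width: 21.2
gripper_force: 0.0
```

```bash
python3 st.py; python3 - <<'E'
from h import *
c=ctrl.calibration('wrist');b=shot('wrist','w9.png')[:,:,::-1];a=shot('side','s20.png')[:,:,::-1]
p=proj(c,[[680,-30,66]])[0];print(p)
x0=int(np.clip(p[0]-50,0,430));y0=int(np.clip(p[1]-70,0,300))
B=cv2.resize(b[y0:y0+130,x0:x0+130],(400,400),interpolation=cv2.INTER_CUBIC)
A=cv2.resize(a[115:245,150:280],(400,400),interpolation=cv2.INTER_CUBIC);print(x0,y0)
cv2.imwrite('pics/c20.png',np.hstack([A,B]))
E
```

```text
23.775 [561.6 -17.9 228.1] un 560.6 37.1 rot [ 3.1412e+00 -1.7000e-03  1.4714e+00] F u,n,z 0.8 0.4 0.1 T u,n,z -0.0 -0.04 0.02 21.2 0
[392.46153905 190.56941773]
342 120
```

View pics/c20.png

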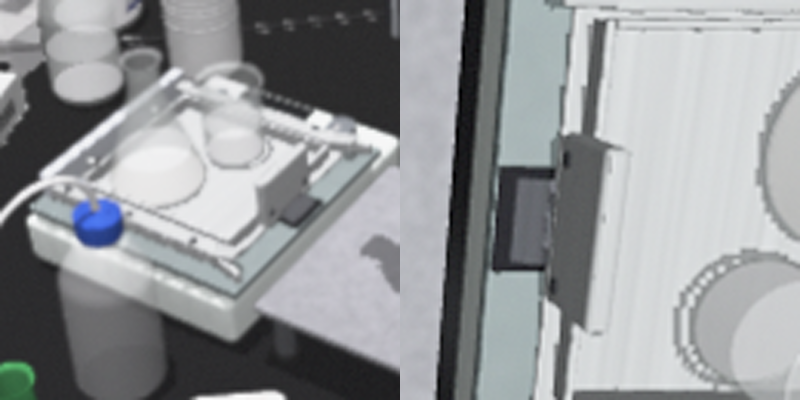

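```bash
python3 - <<'E'
from h import *
yw=.098;u=np.array([np.cos(yw),-np.sin(yw)]);n=np.array([np.sin(yw),np.cos(yw)])
c=ctrl.calibration('wrist');im=cv2.imread('pics/w9.png')
W=lambda a,b:((a-400)/3.077+342,b/3.077+120)
for k,p,z in [('edge1',(503,30),62),('edge2',(476,380),62),('heel1',(571,30),62),('heel2',(541,380),62),('slotF1',(498,168),62),('slotF2',(494,270),62),('catchend',(551,215),67),('catchend',(551,215),62),('tabtop',(622,150),104),('tabtop',(597,330),104),('tongueF',(515,180),62)]:
    X=onz(c,W(*p),z);print(k,z,'u',(X[:2]@u).round(1),'n',(X[:2]@n).round(1))
for r in (168,178,187,194,200,204,211): print(r,im[r,365:400].mean(1).astype(int))
a=cv2.imread('pics/w1.png')
print('w1');
for r in (172,180,188,196): print(r,a[r,436:464].mean(1).astype(int))
E
```

```text
edge1 62 u 659.6 n 99.7
edge2 62 u 660.4 n -25.7
heel1 62 u 682.4 n 99.7
heel2 62 u 684.5 n -25.7
slotF1 62 u 661.8 n 53.4
slotF2 62 u 663.5 n 16.6
catchend 67 u 680.1 n 37.8
catchend 62 u 681.9 n 36.7
tabtop 104 u 686.1 n 65.8
tabtop 104 u 685.1 n 8.5
tongueF 62 u 668.1 n 49.2
168 [ 47  91 113 112 112 118 110  72  81 142 184 178 178 178 179 176 178 178
 177 176 177 177 177 178 179 169 120 120 112 110  86  83  90  90  91]
178 [ 76 113 112 113 116 110  78  98 144  62  47  49  47  50  56  79  95  94
  92  85  87  86  82  81  76  72  85 100 107  89  89  92  92  91  90]
187 [115 111 111 114 112  92  73  89  71  49  51  50  49  52  76 108 107 104
 104 104 107 106 105 103 102  96  80  98  89  89  91  91  90  90  91]
194 [112 113 113 117 107  61  92 131  43  50  48  49  46  68 109 107 106 103
 104 105 107 105 103  93  92 112  88  88  91  91  91  90  90  91  91]
200 [111 113 115 112  85  85 115  71  49  48  49  48  56  88 107 106 105 102
 107 105 108 104  98  91 102 104 102  88  93  90  89  91  92  92  91]
204 [113 114 113 110  69  81 104  46  49  51  51  49  59  90  95 100  98 105
 109 110 107 106  99  86  79  92  91  89  92  90  90  91  92  91  93]
211 [111 114 109  86  89 150 183 177 176 176 176 178 176 177 176 178 178 177
 177 176 179 167 120 115  94  93  36  60  83  91  91  91  92  91  90]
w1
172 [ 94  59  85  90  50  35  36  37  38  35  36  36  35  34  33  32  32  34
  36  34  34  31  40 143 169 166 166 164]
180 [ 58  98 105  60  39  39  42  48  82 102 102 100  97  99 101  99  96  93
 103  95  53  49 144 169 166 166 166 167]
188 [119 126  34  39  44  40  58  87 101  98  98  97 101  99  97  98  94 104
  85  33 114 159 167 166 166 164 165 164]
196 [ 73  39  43  43  39  68  94  99 100  98  99 100 101  98  91 105 117  85
  35 140 170 165 165 164 164 163 164 165]
```

The wrist crop shows the dark tongue (500–550, 168–270) visible behind the tray, with both glasses standing. The heel is about 23 mm behind the deck edge, so it has passed the 20 mm catch face. A gentle pull-back with the front finger will confirm it.

Request:
carry_out --deltas '[0,0,0,0,0.04,0,0.5,0,0,0,0,0.04,0,0.5,0,0,0,0,0.03,0.02,0.5,0,0,0,0,0.0145,0.03,0.5,0,0,0,0,0,0.04,0.5,0,0,0,0,0,0.03,0.5,0,0,0,0,0,0.02,0.5,0,0,0,0,0,0.01,0.5,0,0,0,0,0,0,0.5]'

```text
clock: 25.0
eef_pos: [686.9, -30.5, 76.0]
tool_rot: [-3.141, 0.001, 1.472]
force: [0.4, -0.5, 0.1]
width: 21.5
gripper_force: 0.0
```

Request:
carry_out --deltas '[0,0,0,0,-0.002,0,0.5,0,0,0,0,-0.002,0,0.5,0,0,0,0,0,0,0.5]'

```text
clock: 25.38
eef_pos: [682.8, -29.9, 76.7]
tool_rot: [-3.142, 0.0, 1.472]
force: [-0.5, -0.3, -0.6]
width: 21.3
gripper_force: 0.0
```

```bash
python3 st.py
```

```text
25.375 [682.8 -29.9  76.7] un 682.4 37.1 rot [-3.1415e+00  1.0000e-04  1.4724e+00] F u,n,z -0.5 -0.3 -0.6 T u,n,z 0.02 -0.0 0.03 21.3 0
```

Request:
carry_out --deltas '[0,0,0,0,-0.001,0,0.5,0,0,0,0,-0.001,0,0.5,0,0,0,0,0,0,0.5]'

```text
clock: 25.75
eef_pos: [680.5, -29.7, 76.0]
tool_rot: [-3.141, 0.0, 1.472]
force: [-0.3, 1.0, -0.0]
width: 21.3
gripper_force: 0.0
```

Request:
carry_out --deltas '[0,0,0,0,-0.001,0,0.5,0,0,0,0,-0.0005,0,0.5,0,0,0,0,0,0,0.5]'

```text
clock: 26.12
eef_pos: [679.1, -29.7, 76.0]
tool_rot: [-3.141, 0.0, 1.472]
force: [-1.0, -0.8, -0.5]
width: 21.2
gripper_force: 0.0
```

Request:
carry_out --deltas '[0,0,0,0,-0.001,0,0.5,0,0,0,0,-0.0005,0,0.5,0,0,0,0,0,0,0.5]'

```text
clock: 26.5
eef_pos: [677.6, -29.5, 76.0]
tool_rot: [-3.141, 0.0, 1.472]
force: [0.2, 0.7, -0.3]
width: 21.4
gripper_force: 0.0
```

Request:
carry_out --deltas '[0,0,0,0,-0.0007,0,0.5,0,0,0,0,0,0,0.5]'

```text
clock: 26.75
eef_pos: [676.9, -29.4, 76.0]
tool_rot: [-3.141, 0.0, 1.472]
force: [0.7, 0.2, 0.5]
width: 20.9
gripper_force: 0.0
```

Request:
carry_out --deltas '[0,0,0,0,-0.0007,0,0.5,0,0,0,0,0,0,0.5]'

```text
clock: 27.0
eef_pos: [676.5, -29.4, 76.1]
tool_rot: [-3.141, 0.0, 1.472]
force: [1.2, -0.0, -0.8]
width: 21.3
gripper_force: 0.4
```

Request:
carry_out --deltas '[0,0,0,0,-0.0007,0,0.5,0,0,0,0,0,0,0.5]'

```text
clock: 27.25
eef_pos: [676.3, -29.3, 76.1]
tool_rot: [3.141, 0.001, 1.472]
force: [3.2, -0.5, -2.3]
width: 21.7
gripper_force: 1.7
```

Contact at 676.5. A little more, to tell the catch from plain friction.

Request:
carry_out --deltas '[0,0,0,0,-0.0007,0,0.5,0,0,0,0,0,0,0.5]'

```text
clock: 27.5
eef_pos: [676.3, -29.4, 76.2]
tool_rot: [3.14, 0.001, 1.472]
force: [5.1, -0.6, -3.4]
width: 21.7
gripper_force: 2.7
```

Request:
carry_out --deltas '[0,0,0,0,-0.0007,0,0.5,0,0,0,0,0,0,0.5]'

```text
clock: 27.75
eef_pos: [676.3, -29.4, 76.3]
tool_rot: [3.138, 0.001, 1.472]
force: [7.4, -1.4, -3.8]
width: 21.4
gripper_force: 3.4
```

The tray holds at 7.4 N without moving, well above its 3 N of sliding friction, so it is latched. Backing off.

Request:
carry_out --deltas '[0,0,0,0,0.004,0,0.5,0,0,0,0,0.004,0,0.5,0,0,0,0,0,0,0.5,0,0,0,0,0,-0.02,0.5,0,0,0,0,0,-0.03,0.5,0,0,0,0,0,-0.04,0.5,0,0,0,0,-0.03,-0.04,0.5,0,0,0,0,-0.05,-0.03,0.5,0,0,0,0,-0.05,0,0.5,0,0,0,0,0,0,0.5]'

```text
clock: 29.0
eef_pos: [548.9, -16.7, 237.6]
tool_rot: [-3.138, -0.003, 1.47]
force: [0.4, 0.1, 0.5]
width: 21.6
gripper_force: 0.0
```

```bash
python3 st.py; python3 - <<'E'
from h import *
# compare with the view taken before the pull test (glass, tray, catch unchanged?)
b=shot('side','s21.png')[:,:,::-1].astype(int);a=cv2.imread('pics/s20.png').astype(int)
d=np.abs(a-b).max(2)[115:215,150:262];print('changed px in tray/shaker area',(d>40).sum())
E
python3 -c "
from cell import ctrl;print(ctrl.finish_job())"
```

```text
29.0 [548.9 -16.7 237.6] un 547.9 37.1 rot [-3.1384e+00 -3.0000e-03  1.4701e+00] F u,n,z 0.4 0.1 0.5 T u,n,z 0.02 -0.09 -0.0 21.6 0
changed px in tray/shaker area 5
the job is handed in; nothing more can be done
None
```

The tray is home on the shaker deck with the catch up behind it (it held against a 7.4 N pull-back), the flask and beaker are standing, the highest push I read was about 12 N, and the job was handed in at 29 s with the gripper clear.

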